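Press a brass core into a wooden ring with the bench quick clamp

TASK

A brass core stands a few millimetres out of the wooden ring that is held in the orange bench quick clamp. Squeeze the clamp's two sprung black grips together, letting them spring open between strokes, to walk the jaw onto the core and press it fully home, gently, because the wood splits if the jaw pushes with more than 40 N; do not push the jaw or the core by hand. Then hold the red release tab down until the jaw has slid all the way back open, and leave the clamp alone with the bottle, the white tablet and the wooden ring clamp where they stood.

Things in the scene. Friction and masses are not known exactly. Their poses are not given: they have to be found in the camera images.
- clamp: Quick clamp on a plywood board 96 x 276 x 16 mm, fixed to the worktop. Origin: underside of the board, midway between the grips. Its y axis runs along the steel bar towards the jaw; z up. Orange side cheeks (40 mm apart over all, top 62 mm high). An aluminium nest (y = 45 to 53 mm, top 91 mm high) holds the dark wooden ring (36 mm diameter, 12 mm wide, centre 68 mm high).
- squeeze_point (a point): Point midway between the two upright black grips, 130 mm above the worktop: squeeze them at this height. Each is 22 mm wide across the bar, 12 mm thick along it, top 142 mm high, hinged 50 mm high. Outer faces are 64 mm apart along the clamp's y at rest, about 36 mm fully squeezed. Geared together, both swing inwards equally.
- trigger (a joint): Angle of the front black grip (nearer the jaw), rad: 0 open, 0.19 fully squeezed. A full squeeze carries the jaw on by 4 to 8 mm (ratchet teeth every 4 mm; the first third is idle) and the ratchet keeps it when the grips are let open. With the core home it usually stops short, at 0.10 to 0.16. Let the grips open fully (66 mm or more between the fingers) between strokes.
- jaw (a joint): Travel of the orange moving jaw and its bar towards the ring, m: 0 fully open, range to 0.040. About 0.030 when the core is home. A light spring (4 to 5 N) pulls it open, the ratchet holds it. Starts between 0 and 0.010.
- jaw_face (a point): Centre of the round rubber pad (25 mm diameter) on the jaw, its face towards the core, 68 mm above the worktop. The jaw is 34 mm wide, its top 87 mm above the worktop.
- core (a joint): How far the brass core has been pressed in, m: 0.008 is fully home (hard stop, the flange against the wood); it starts between 0 and 0.003. It slides stiffly, at 16 N or a little more, and stays where it is left; the wood splits above 40 N of jaw push.
- core_face (a point): Centre of the outer face of the brass core's flange (23 mm diameter, 2 mm thick), which looks along the clamp's y towards the jaw.
- core_seat (a point): Where the centre of that flange face comes to lie when the core is fully home.
- release_tab (a joint): Angle of the red release tab, rad: about 0.016 at rest, 0.13 fully pressed (hard stop); the ratchet lets go above about 0.09. It needs about 3 N down at the tab, about 7 mm of travel, and springs back.
- tab_top (a point): Centre of the top of the red release tab (28 mm across the bar, 32 mm along it, 6 mm thick), 98 mm above the worktop at rest, 115 mm behind the middle of the grips (towards the clamp's -y). Press it straight down, with the grips let open; after the press it takes about one second for the jaw to slide back.
- flux_bottle_centre (a point): Bystander: small bottle with white cap, 46 mm diameter, 102 mm high; its centre. Must not be moved.
- borax_tablet_centre (a point): Bystander: flat round white tablet, 43 mm diameter, 15 mm high; its centre. Must not be moved.
- ring_clamp_centre (a point): Bystander: turned wooden ring clamp lying on its side, 114 x 25 x 22 mm; its centre. Must not be moved.
- rear_grip (a joint): Angle of the rear black grip, rad, the same as the front one's. Squeezing empty takes a pinch of 3 to 12 N. On the core a pinch of 17 N makes the jaw push with about 15 N (the core barely creeps), 24 N about 26 N (the core moves in), 32 N about 42 N (the wood splits).

How it is judged:
By the outcome, as a careful person would: the job done as asked, in the order asked, and still so for the second after the job is handed in, with the robot touching nothing.
It also fails if it takes over 51 s, if anything falls off the work surface, if the arm or the gripper's body presses on something with over 40 N, if the wrist force passes 120 N, or if a joint passes its speed limit or range.

ROBOT

A 6-joint arm with a two-finger parallel gripper is mounted at the origin on a cart in front of the work surface, level with it; the furniture and walls round the work are solid. World frame = base frame: x ahead of the robot, y to its left, z up, the work surface at z = 0. Lengths are in m, angles in rad, forces in N, time in s.
With the tool pointing down it reaches from about 0.3 to 0.75 m from the base axis. Payload 8.5 kg.
Tool frame: the origin (TCP) lies between the finger pads; the fingertips stand 25 mm ahead of it and the grasp point (between the pads) lies 6 mm ahead of it (ctrl.tip_reach is the distance from the TCP to the fingertips, in m); z points along the fingers, y is the direction in which the jaws open and shut (so a half turn about z gives the same grasp; the last joint's range is limited). The gripper opens to 88 mm and grips with 3 to 60 N. Pads are 18 mm wide; open, the fingers measure 123 mm over their backs; the gripper's body (75 mm by 187 mm) begins 45 mm behind the grasp point.
Start: joints at [1.111, 0.381, 1.297, -0, 1.464, -0.215], TCP at [0.133, 0.534, 0.264] pointing down, gripper open.
Joint ranges: [-3.11, 3.11], [-0.89, 2.33], [0.22, 2.48], [-1.42, 4.56], [0.17, 2.85], [-2.88, 2.88]. Speed limits (rad/s): [2.39, 2.39, 3.14, 3.14, 3.14, 3.14].

INTERFACE

Orientations are given as a unit quaternion [w, x, y, z].
In Python, from workcell import ctrl gives the robot as it stands. The module is installed in compiled form; this text tells all that it offers.
- The arm moves only by the tool drive_tool, never from a script. Its argument "targets" is a list of rows, each an object of numbers: "tx", "ty", "tz": the shift along the tool's x, y, z in cm; "yaw": the turn about the tool's z in rad. A call has 1 to 5 rows; each row is the pose to reach, as a shift and turn from the pose commanded when the call began, along the tool's axes at that moment; what a row does not reach only later rows make up. A row lasts 1/10 s, in which the tool goes at most 50 mm and 8.59 degrees, less where a joint would pass 70% of its speed; a pose out of reach is approached as far as the arm can. A call with a gripper value outside its range is refused whole. "hand" is the opening, from -1 (shut) to 1 (fully open), set as the call begins (left out, the last holds). The fingers move at their own pace and stop on an object; the grip force is fixed at half the most. Time passes only in rows, so rows that repeat a pose let the fingers close. It gives the time, the measured TCP pose, the force and the opening at its end, in the units of the state.
- ctrl.get_state(): the state, without advancing time (a new reading comes with each control period).
- ctrl.snapshot(name): name is "scene" or "top" or "wrist"; returns the picture (420x560x3 uint8, red, green, blue); there is no depth.
- ctrl.get_calibration(name): a dict with "fx", "fy", "cx", "cy" (pixels), "eye" and "attitude" of the camera in the world. Camera axes: x right, y up, looking along -z (the intrinsics and any distortion apply to the point x, -y, -z); pixel columns grow to the right and rows downward; lengths in m; the calibration is good to about 2 mm. A picture is of the moment at which its call begins: read the wrist's pose just before it. get_calibration takes no time and is no camera call; for the wrist camera it gives the pose at the moment of the call.
- ctrl.close_job(): hands the job in, once; it reports no verdict.
The state is a dict: "time_s": time; "qpos": joint angles; "qd": joint speeds; "joint_torque": joint torques, N m; "eef_pos": TCP position; "ee_rot": TCP orientation; "ft_force": force on the tool from outside, world axes, zero at the start; "torque": the same for the moment, N m; "grip_width": opening from 0.0 (shut) to 1.0 (fully open).
Only numpy, scipy, OpenCV 4.12 (cv2) and the standard library are available. Lean on these libraries where they do the work, as an engineer would, in place of code of your own. Each camera call takes 0.05 s, during which the arm holds its last target.

## Working session

There is one attempt and no reset: what is moved stays moved. The work goes in short steps, Python scripts to look and compute and a tool call to move; the robot and the scene stay as the last step left them, time stands still between calls to the robot, and variables do not carry over. Pictures are saved under pics/ and viewed, and the job is handed in when it is done.

Besides the shell and the picture viewer there is one more tool, called after "Call:" by a JSON object that holds its "op" and its "data". drive_tool: Moves the arm, as the interface text tells. Its arguments: {"type":"object","properties":{"targets":{"type":"array","items":{"type":"object","properties":{"tx":{"type":"number"},"ty":{"type":"number"},"tz":{"type":"number"},"yaw":{"type":"number"}}}},"hand":{"type":"number"}},"required":["targets"]}

```bash
mkdir -p pics
cat > h.py <<'E'
import numpy as np, cv2
from workcell import ctrl
from scipy.spatial.transform import Rotation as R
def snap(n,f):
    c=ctrl.get_calibration(n); im=ctrl.snapshot(n); cv2.imwrite('pics/'+f+'.png',cv2.cvtColor(im,cv2.COLOR_RGB2BGR)); return im,c
E
python3 - <<'E'
from h import *
s=ctrl.get_state(); print({k:np.round(v,4) for k,v in s.items()}, ctrl.tip_reach)
for n in ("scene","top"):
    im,c=snap(n,n+"0"); print(n,c)
E
```

```text
{'time_s': np.float64(0.0), 'qpos': array([ 1.1107,  0.3812,  1.2982,  0.    ,  1.4636, -0.2153]), 'qd': array([-0.0005,  0.0008, -0.0004,  0.0005,  0.0002, -0.0007]), 'joint_torque': array([-9.00000e-04, -4.37937e+01, -2.24552e+01,  7.13000e-02,
        3.54000e-02, -1.00000e-04]), 'eef_pos': array([0.1332, 0.5334, 0.2631]), 'ee_rot': array([-2.000e-04,  1.221e-01,  9.925e-01, -7.000e-04]), 'ft_force': array([-0.1453,  0.0916,  0.5959]), 'torque': array([-0.0139, -0.0283, -0.0187]), 'grip_width': np.float64(1.0015)} 0.025
scene {'fx': 428.1783725501148, 'fy': 428.1783725501148, 'cx': 281.7116654804501, 'cy': 208.63045656745456, 'eye': array([ 0.06508673, -0.44206888,  0.58117441]), 'attitude': array([ 0.79953498,  0.42081844, -0.2016398 , -0.37814949])}
top {'fx': 447.72616581862457, 'fy': 447.72616581862457, 'cx': 277.317749772117, 'cy': 209.23241746981202, 'eye': array([ 0.5708253 , -0.00469994,  0.96401237]), 'attitude': array([-0.70532972, -0.01611871,  0.01828098,  0.70846029])}
```

View pics/scene0.png

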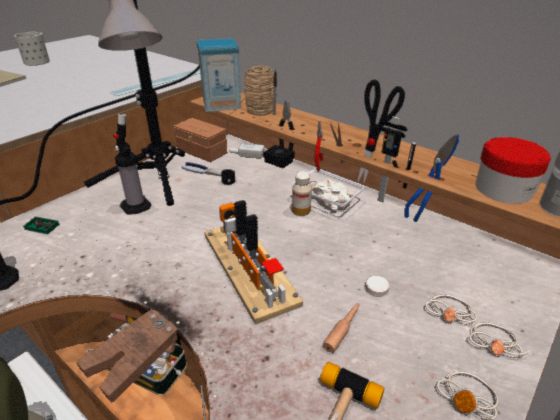

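View pics/top0.png

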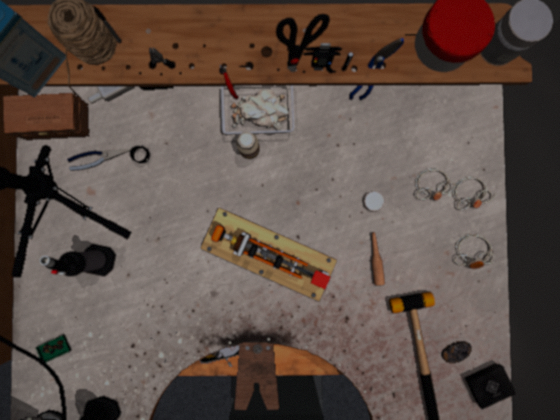

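```bash
cat >> h.py <<'E'
def ray(c,u,v):
    d=np.array([(u-c['cx'])/c['fx'],-(v-c['cy'])/c['fy'],-1.]); q=c['attitude']; M=R.from_quat([q[1],q[2],q[3],q[0]]).as_matrix()
    return np.array(c['eye']),M@d
def onz(c,u,v,z):
    e,d=ray(c,u,v); return e+d*(z-e[2])/d[2]
def proj(c,p):
    q=c['attitude']; M=R.from_quat([q[1],q[2],q[3],q[0]]).as_matrix(); x=M.T@(np.array(p)-c['eye'])
    return c['cx']+c['fx']*x[0]/-x[2], c['cy']-c['fy']*x[1]/-x[2]
def two(c1,p1,c2,p2):
    e1,d1=ray(c1,*p1);e2,d2=ray(c2,*p2)
    t=np.linalg.lstsq(np.c_[d1,-d2],e2-e1,rcond=None)[0]
    a=e1+t[0]*d1;b=e2+t[1]*d2; return (a+b)/2,np.linalg.norm(a-b)
E
python3 - <<'E'
from h import *
im=cv2.imread('pics/top0.png'); cv2.imwrite('pics/top0z.png',cv2.resize(im[200:305,190:350],None,fx=5,fy=5,interpolation=cv2.INTER_CUBIC))
im2=cv2.imread('pics/scene0.png'); cv2.imwrite('pics/scene0z.png',cv2.resize(im2[190:325,195:310],None,fx=4.4,fy=4.4,interpolation=cv2.INTER_CUBIC))
ct=ctrl.get_calibration('top'); cs=ctrl.get_calibration('scene')
P={}
for n,i,c in(('t',im,ct),('s',im2,cs)):
    h=cv2.cvtColor(i,cv2.COLOR_BGR2HSV)
    m=(((h[...,0]<5)|(h[...,0]>174))&(h[...,1]>180)&(h[...,2]>100)).astype(np.uint8)
    k,l,st,ce=cv2.connectedComponentsWithStats(m)
    print(n,[(st[j],np.round(ce[j],1)) for j in range(1,k) if st[j][4]>40])
h=cv2.cvtColor(im,cv2.COLOR_BGR2HSV)
m=((h[...,0]>10)&(h[...,0]<32)&(h[...,1]>60)&(h[...,2]>60)).astype(np.uint8)
m[:200]=0;m[310:]=0;m[:,:190]=0;m[:,350:]=0
m=cv2.morphologyEx(m,cv2.MORPH_CLOSE,np.ones((9,9)));m=cv2.morphologyEx(m,cv2.MORPH_OPEN,np.ones((5,5)))
cn=max(cv2.findContours(m,0,2)[0],key=cv2.contourArea);b=cv2.boxPoints(cv2.minAreaRect(cn))
w=np.array([onz(ct,*p,0.016) for p in b]);print(b,w,np.linalg.norm(np.diff(w,axis=0),axis=1),w.mean(0))
E
```

```text
t [(array([ 430,    0,   64,   54, 2658], dtype=int32), array([461.2,  25.1])), (array([312, 271,  18,  18, 204], dtype=int32), array([319.9, 279.2]))]
s [(array([315, 137,   6,  31, 113], dtype=int32), array([317.3, 151.9])), (array([ 484,  137,   66,   40, 1928], dtype=int32), array([518. , 156.3])), (array([262, 259,  21,  16, 208], dtype=int32), array([272.1, 265.8]))]
[[198.79384 248.46394]
 [217.59798 206.15466]
 [337.75262 259.5567 ]
 [318.9485  301.866  ]] [[ 0.53483253  0.15833944  0.016     ]
 [ 0.62406268  0.11885946  0.016     ]
 [ 0.51015489 -0.13469444  0.016     ]
 [ 0.42190103 -0.09422391  0.016     ]] [0.09757402 0.27796504 0.09709072] [0.52273778 0.01207014 0.016     ]
```

View pics/top0z.png

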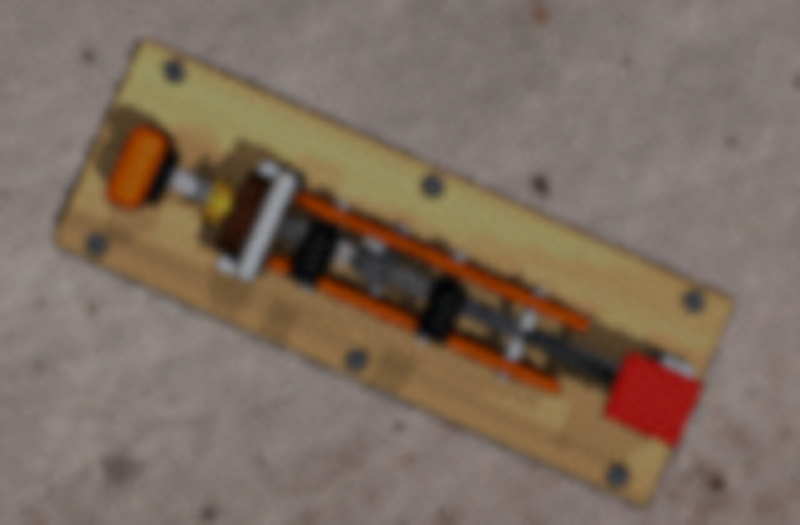

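View pics/scene0z.png

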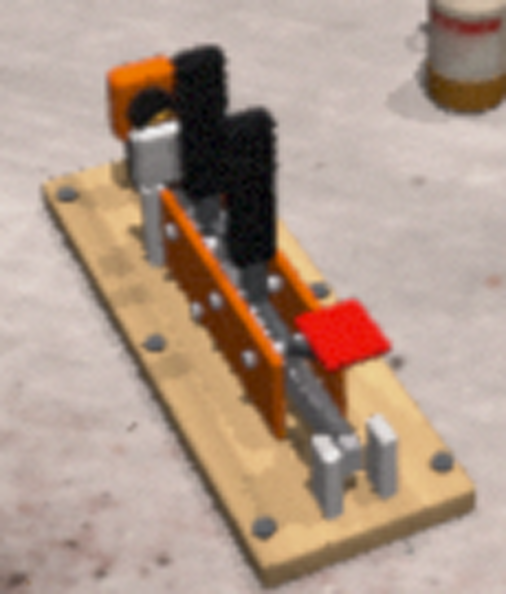

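Run:
```python
from h import *
ct=ctrl.get_calibration('top'); cs=ctrl.get_calibration('scene')
tab=onz(ct,319.9,279.2,.098); print('tab',tab, 'two',two(ct,(319.9,279.2),cs,(272.1,265.8)))
im=cv2.imread('pics/top0.png')
g=im.max(2)
m=(g<50).astype(np.uint8); m[:230]=0;m[280:]=0;m[:,:240]=0;m[:,300:]=0
k,l,st,ce=cv2.connectedComponentsWithStats(m);print([(st[j],ce[j]) for j in range(1,k) if st[j][4]>15])
for p in ((253.2,250),(278,261)): print(onz(ct,*p,.142))
a=np.array([.4095,.9123]);
print('from tab', tab[:2]+a*.115)
# scene grips tops
for p in [(199,55),(249,117)]:
    q=(195+p[0]/4.4,190+p[1]/4.4); print(onz(cs,*q,.142))
print(onz(ct,245.5,143,.1),onz(ct,373.5,201,.015),onz(ct,377,258,.012))
s=ctrl.get_state();r=s['ee_rot'];print(R.from_quat([r[1],r[2],r[3],r[0]]).as_matrix())
```

```text
tab [ 0.47796285 -0.08869987  0.098     ] two (array([ 0.47684024, -0.08849351,  0.09306291]), np.float64(0.0018126587709125929))
[(array([240, 235,   4,   8,  19], dtype=int32), array([240.94736842, 237.73684211])), (array([245, 241,  15,  16, 108], dtype=int32), array([251.87037037, 249.08333333])), (array([271, 255,  13,  13,  97], dtype=int32), array([277.77319588, 260.93814433]))]
[0.53635509 0.03716089 0.142     ]
[ 0.5161039  -0.00812516  0.142     ]
from tab [0.52505535 0.01621463]
[0.53009689 0.03482629 0.142     ]
[ 0.51028759 -0.01193419  0.142     ]
[0.74217812 0.05388876 0.1       ] [ 0.63365507 -0.21221031  0.015     ] [ 0.51279338 -0.21847728  0.012     ]
[[-9.70184661e-01  2.42366322e-01 -5.37513297e-04]
 [ 2.42366789e-01  9.70184051e-01 -1.11636306e-03]
 [ 2.50918018e-04 -1.21335369e-03 -9.99999232e-01]]
```

Call:
{"op": "drive_tool", "data": {"targets": [{"tx":-3,"ty":-2.5},{"tx":-7,"ty":-5.6},{"tx":-11,"ty":-9},{"tx":-15,"ty":-12},{"tx":-18,"ty":-14.5}], "hand": 1}}

```text
invalid input at $.targets[0]: expected keys tx, ty, tz, yaw
```

Call:
{"op": "drive_tool", "data": {"targets": [{"tx":-4,"ty":-3},{"tx":-8,"ty":-6.3},{"tx":-12,"ty":-9.5},{"tx":-16,"ty":-13},{"tx":-18,"ty":-14.5}]}}

```text
invalid input at $.targets[0]: expected keys tx, ty, tz, yaw
```

```bash
cat > d.py <<'E'
from h import *
import sys
# usage: target x y z, angle of tool y (deg)
s=ctrl.get_state();r=s['ee_rot'];M=R.from_quat([r[1],r[2],r[3],r[0]]).as_matrix()
print('t',s['time_s'],'p',np.round(s['eef_pos'],4),'yang',np.degrees(np.arctan2(M[1,1],M[0,1])),'tilt',np.round(M[:,2],4),'F',np.round(s['ft_force'],2),'grip mm',s['grip_width']*88)
if len(sys.argv)>3:
    t=np.array([float(v) for v in sys.argv[1:4]]); print('shift cm',np.round(M.T@(t-s['eef_pos'])*100,2))
E
python3 d.py .525 .0145 .24
```

```text
t 0.1 p [0.1332 0.5334 0.2632] yang 75.97374464019158 tilt [-5.0e-04 -1.1e-03 -1.0e+00] F [-0.04 -0.59  0.24] grip mm 88.05922609097536
shift cm [-50.59 -40.84   2.36]
```

Call:
{"op": "drive_tool", "data": {"targets": [{"tx":-3,"ty":-2.5,"tz":0,"yaw":0},{"tx":-7,"ty":-5.6,"tz":0,"yaw":0},{"tx":-11,"ty":-9,"tz":0,"yaw":0},{"tx":-15,"ty":-12,"tz":0,"yaw":0},{"tx":-18,"ty":-14.5,"tz":0,"yaw":0}], "hand": 1}}

```text
time_s: 0.6
eef_pos: [0.2737, 0.3474, 0.2636]
ee_rot: [-0.0, 0.122, 0.992, -0.0]
ft_force: [0.6, 0.3, 0.4]
grip_width: 1.003
```

Call:
{"op": "drive_tool", "data": {"targets": [{"tx":-4,"ty":-3,"tz":0,"yaw":0},{"tx":-8,"ty":-6.3,"tz":0,"yaw":0},{"tx":-12,"ty":-9.5,"tz":0,"yaw":0},{"tx":-16,"ty":-13,"tz":0,"yaw":0},{"tx":-18,"ty":-14.5,"tz":0,"yaw":0}]}}

```text
time_s: 1.1
eef_pos: [0.4135, 0.1623, 0.2635]
ee_rot: [-0.0, 0.123, 0.992, -0.0]
ft_force: [-0.0, 0.9, 0.6]
grip_width: 1.0
```

```bash
python3 d.py .525 .0145 .24
```

```text
t 1.1 p [0.4135 0.1623 0.2635] yang 75.84589495347082 tilt [-3.e-04 -4.e-04 -1.e+00] F [-0.04  0.85  0.64] grip mm 88.00662763772232
shift cm [-14.42 -11.61   2.36]
```

Call:
{"op": "drive_tool", "data": {"targets": [{"tx":-4,"ty":-3,"tz":0.5,"yaw":0.05},{"tx":-8,"ty":-6.3,"tz":1,"yaw":0.1},{"tx":-12,"ty":-9.5,"tz":2,"yaw":0.15},{"tx":-14.4,"ty":-11.5,"tz":2.4,"yaw":0.175},{"tx":-14.4,"ty":-11.5,"tz":2.4,"yaw":0.175}]}}

```text
time_s: 1.6
eef_pos: [0.5257, 0.0153, 0.2382]
ee_rot: [-0.001, 0.211, 0.978, -0.0]
ft_force: [0.3, 0.3, -0.0]
grip_width: 1.001
```

```bash
python3 d.py .525 .0145 .24; python3 -c "
from h import *
im,c=snap('wrist','w1');print(c)"
```

```text
t 1.6 p [0.5257 0.0153 0.2382] yang 65.6752295927329 tilt [-1.8e-03 -1.0e-04 -1.0e+00] F [ 0.31  0.27 -0.02] grip mm 88.10406596670735
shift cm [ 0.03 -0.1  -0.18]
{'fx': 309.43270832538144, 'fy': 309.43270832538144, 'cx': 285.33283611823686, 'cy': 210.97644142952092, 'eye': array([0.44878553, 0.04937666, 0.35906165]), 'attitude': array([ 0.82890058, -0.13665027, -0.08728503,  0.5353801 ])}
```

View pics/w1.png

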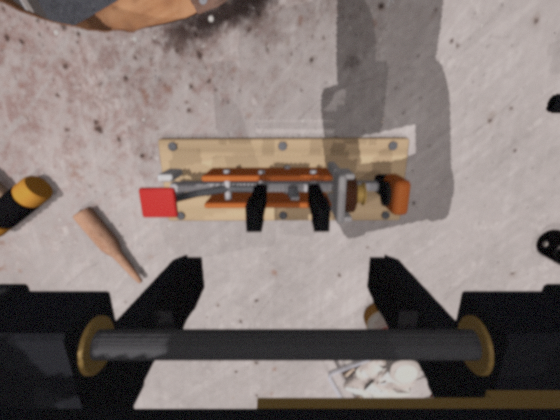

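Run:
```python
from h import *
c=ctrl.get_calibration('wrist')
im=cv2.imread('pics/w1.png')
cv2.imwrite('pics/w1z.png',cv2.resize(im[130:270,130:430],None,fx=2.66,fy=2.66,interpolation=cv2.INTER_CUBIC))
h=cv2.cvtColor(im,cv2.COLOR_BGR2HSV)
m=(((h[...,0]<5)|(h[...,0]>174))&(h[...,1]>180)&(h[...,2]>100)).astype(np.uint8)
k,l,st,ce=cv2.connectedComponentsWithStats(m)
for j in range(1,k):
  if st[j][4]>100: 
    print(st[j],ce[j],onz(c,*ce[j],.098))
p=onz(c,256,221,.142);q=onz(c,319,221,.142);print(p,q,(p+q)/2,q-p)
w=[onz(c,*u,.016) for u in((160,137),(409,137),(409,220),(160,220))];print(np.array(w),np.mean(w,0),[np.linalg.norm(w[i]-w[i-1]) for i in range(4)])
```

```text
[143 191  34  25 202] [160.01980198 206.0049505 ] [ 0.47814448 -0.08498888  0.098     ]
[ 0.51264169 -0.00258468  0.142     ] [0.53198744 0.04055603 0.142     ] [0.52231456 0.01898568 0.142     ] [1.93457484e-02 4.31407131e-02 2.77555756e-17]
[[ 0.42019837 -0.08616779  0.016     ]
 [ 0.53077562  0.16021259  0.016     ]
 [ 0.6232794   0.13210849  0.016     ]
 [ 0.50267947 -0.13682453  0.016     ]] [0.51923322 0.01733219 0.016     ] [np.float64(0.09679482375998658), np.float64(0.27005669751706557), np.float64(0.09667880229968252), np.float64(0.2947360100437917)]
```

View pics/w1z.png

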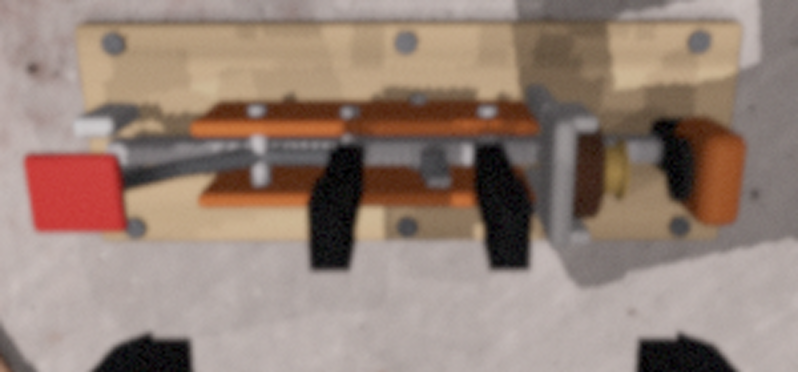

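```bash
python3 d.py .5248 .0158 .124
```

```text
t 1.65 p [0.5245 0.0172 0.2387] yang 65.80049213135838 tilt [-2.e-03  4.e-04 -1.e+00] F [-0.19 -0.99  0.27] grip mm 88.06682756108918
shift cm [-0.11 -0.11 11.47]
```

Call:
{"op": "drive_tool", "data": {"targets": [{"tx":-0.1,"ty":-0.1,"tz":2.5,"yaw":0},{"tx":-0.1,"ty":-0.1,"tz":5.5,"yaw":0},{"tx":-0.1,"ty":-0.1,"tz":8.5,"yaw":0},{"tx":-0.1,"ty":-0.1,"tz":11,"yaw":0},{"tx":-0.1,"ty":-0.1,"tz":11,"yaw":0}]}}

```text
time_s: 2.15
eef_pos: [0.5226, 0.0187, 0.1276]
ee_rot: [-0.003, 0.208, 0.978, 0.0]
ft_force: [-0.3, 0.9, 0.2]
grip_width: 1.0
```

Call:
{"op": "drive_tool", "data": {"targets": [{"tx":0,"ty":0,"tz":0,"yaw":0},{"tx":0,"ty":0,"tz":0,"yaw":0}], "hand": 0.55}}

```text
time_s: 2.35
eef_pos: [0.5251, 0.0176, 0.1314]
ee_rot: [0.001, 0.208, 0.978, 0.0]
ft_force: [0.2, 0.4, 0.2]
grip_width: 0.839
```

```bash
python3 d.py .525 .0155 .129; python3 -c "
from h import *
im,c=snap('wrist','w2');im,c=snap('scene','s2')
cv2.imwrite('pics/s2.png',cv2.resize(im[180:325,195:325],None,fx=4,fy=4,interpolation=2)[...,::-1])"
```

```text
t 2.35 p [0.5251 0.0176 0.1314] yang 65.98937850177032 tilt [ 2.6e-03 -5.0e-04 -1.0e+00] F [0.19 0.4  0.19] grip mm 73.80798260353689
shift cm [-0.08 -0.19  0.24]
```

View pics/w2.png

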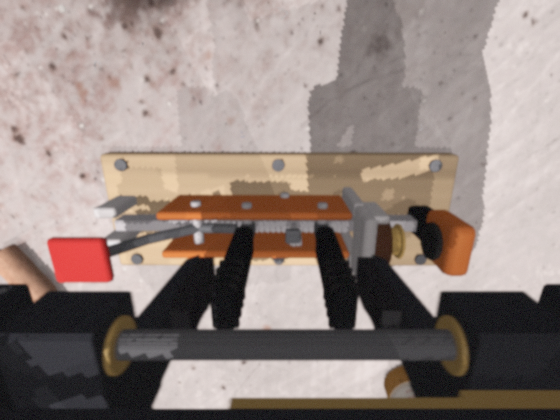

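View pics/s2.png

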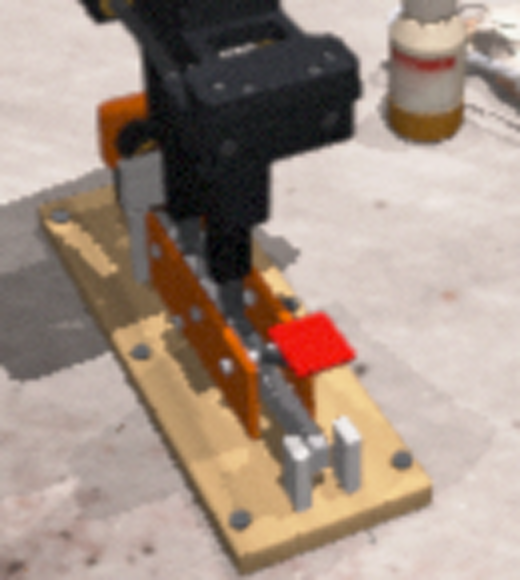

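Call:
{"op": "drive_tool", "data": {"targets": [{"tx":0,"ty":0,"tz":0,"yaw":0},{"tx":0,"ty":0,"tz":0,"yaw":0}], "hand": 0.36}}

```text
time_s: 2.65
eef_pos: [0.5248, 0.0169, 0.1305]
ee_rot: [0.001, 0.208, 0.978, -0.0]
ft_force: [-1.3, -1.5, 4.9]
grip_width: 0.681
```

Call:
{"op": "drive_tool", "data": {"targets": [{"tx":0,"ty":0,"tz":0,"yaw":0},{"tx":0,"ty":0,"tz":0,"yaw":0}], "hand": 0.18}}

```text
time_s: 2.85
eef_pos: [0.5249, 0.0169, 0.1306]
ee_rot: [0.001, 0.208, 0.978, -0.0]
ft_force: [-1.8, -1.3, 6.8]
grip_width: 0.598
```

Call:
{"op": "drive_tool", "data": {"targets": [{"tx":0,"ty":0,"tz":0,"yaw":0},{"tx":0,"ty":0,"tz":0,"yaw":0}], "hand": 0.0}}

```text
time_s: 3.05
eef_pos: [0.5249, 0.0169, 0.1306]
ee_rot: [0.001, 0.208, 0.978, -0.0]
ft_force: [-1.6, -1.6, 5.5]
grip_width: 0.501
```

Call:
{"op": "drive_tool", "data": {"targets": [{"tx":0,"ty":0,"tz":0,"yaw":0},{"tx":0,"ty":0,"tz":0,"yaw":0},{"tx":0,"ty":0,"tz":0,"yaw":0}], "hand": -0.2}}

```text
time_s: 3.35
eef_pos: [0.5249, 0.017, 0.1305]
ee_rot: [0.001, 0.208, 0.978, -0.0]
ft_force: [-1.3, -1.3, 6.9]
grip_width: 0.467
```

```bash
python3 d.py .525 .0155 .129; python3 -c "
from h import *
im,c=snap('wrist','w3')"
```

```text
t 3.35 p [0.5249 0.017  0.1305] yang 65.94288346777036 tilt [ 1.3e-03 -4.0e-04 -1.0e+00] F [-1.31 -1.26  6.94] grip mm 41.12395882201521
shift cm [-0.07 -0.13  0.15]
```

View pics/w3.png

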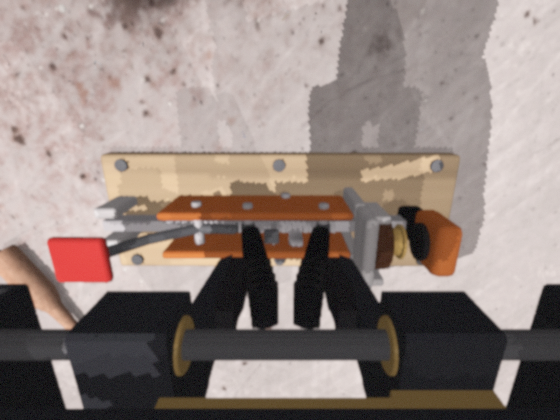

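Call:
{"op": "drive_tool", "data": {"targets": [{"tx":0,"ty":0,"tz":0,"yaw":0},{"tx":0,"ty":0,"tz":0,"yaw":0},{"tx":0,"ty":0,"tz":0,"yaw":0},{"tx":0,"ty":0,"tz":0,"yaw":0}], "hand": 0.7}}

```text
time_s: 3.8
eef_pos: [0.5245, 0.0174, 0.1296]
ee_rot: [-0.0, 0.208, 0.978, 0.0]
ft_force: [-0.0, -0.7, 0.4]
grip_width: 0.805
```

```bash
python3 d.py; python3 -c "
from h import *
im,c=snap('wrist','w4');cv2.imwrite('pics/w4.png',cv2.resize(im[180:290,330:490],None,fx=5,fy=5,interpolation=2)[...,::-1])"
```

```text
t 3.8 p [0.5245 0.0174 0.1296] yang 65.94116687435269 tilt [-4.e-04  5.e-04 -1.e+00] F [-0.04 -0.66  0.37] grip mm 70.84926326436087
```

View pics/w4.png

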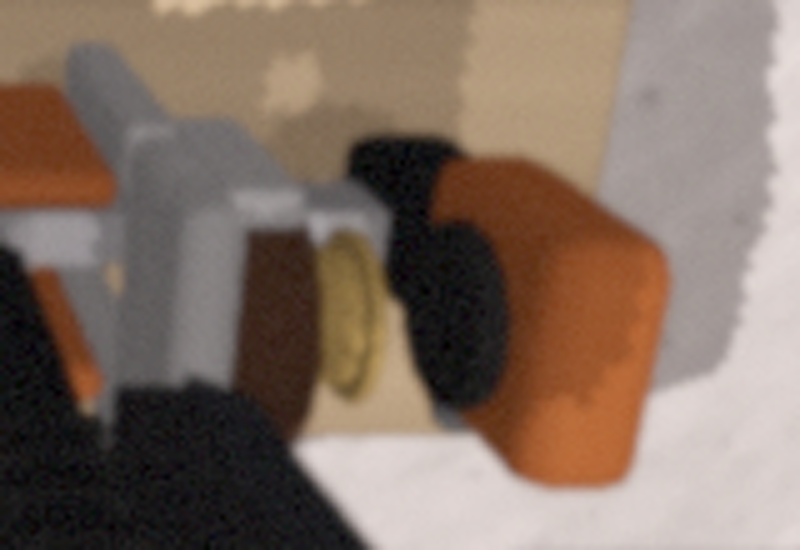

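Call:
{"op": "drive_tool", "data": {"targets": [{"tx":0,"ty":0,"tz":0,"yaw":0},{"tx":0,"ty":0,"tz":0,"yaw":0},{"tx":0,"ty":0,"tz":0,"yaw":0}], "hand": 0.3}}

```text
time_s: 4.15
eef_pos: [0.5245, 0.0171, 0.1298]
ee_rot: [-0.0, 0.208, 0.978, -0.0]
ft_force: [-1.3, -1.4, 1.8]
grip_width: 0.653
```

Call:
{"op": "drive_tool", "data": {"targets": [{"tx":0,"ty":0,"tz":0,"yaw":0},{"tx":0,"ty":0,"tz":0,"yaw":0}], "hand": 0.15}}

```text
time_s: 4.35
eef_pos: [0.5245, 0.0171, 0.1298]
ee_rot: [-0.0, 0.208, 0.978, -0.0]
ft_force: [-2.5, -0.8, 3.0]
grip_width: 0.58
```

Call:
{"op": "drive_tool", "data": {"targets": [{"tx":0,"ty":0,"tz":0,"yaw":0},{"tx":0,"ty":0,"tz":0,"yaw":0}], "hand": 0.05}}

```text
time_s: 4.55
eef_pos: [0.5245, 0.0171, 0.1298]
ee_rot: [-0.0, 0.208, 0.978, -0.0]
ft_force: [-2.0, -2.2, 2.5]
grip_width: 0.527
```

Call:
{"op": "drive_tool", "data": {"targets": [{"tx":0,"ty":0,"tz":0,"yaw":0},{"tx":0,"ty":0,"tz":0,"yaw":0},{"tx":0,"ty":0,"tz":0,"yaw":0}], "hand": -0.05}}

```text
time_s: 4.85
eef_pos: [0.5245, 0.0171, 0.1297]
ee_rot: [-0.0, 0.208, 0.978, -0.0]
ft_force: [-2.9, -1.4, 1.6]
grip_width: 0.476
```

Call:
{"op": "drive_tool", "data": {"targets": [{"tx":0,"ty":0,"tz":0,"yaw":0},{"tx":0,"ty":0,"tz":0,"yaw":0}], "hand": -0.1}}

```text
time_s: 5.05
eef_pos: [0.5245, 0.0172, 0.1297]
ee_rot: [-0.0, 0.208, 0.978, -0.0]
ft_force: [-2.5, -2.1, 2.0]
grip_width: 0.47
```

```bash
python3 d.py; python3 -c "
from h import *
im,c=snap('wrist','w5');cv2.imwrite('pics/w5.png',cv2.resize(im[180:290,330:490],None,fx=5,fy=5,interpolation=2)[...,::-1])"
```

```text
t 5.05 p [0.5245 0.0172 0.1297] yang 65.94861240086004 tilt [-3.e-04  0.e+00 -1.e+00] F [-2.46 -2.1   1.99] grip mm 41.33825916262963
```

View pics/w5.png

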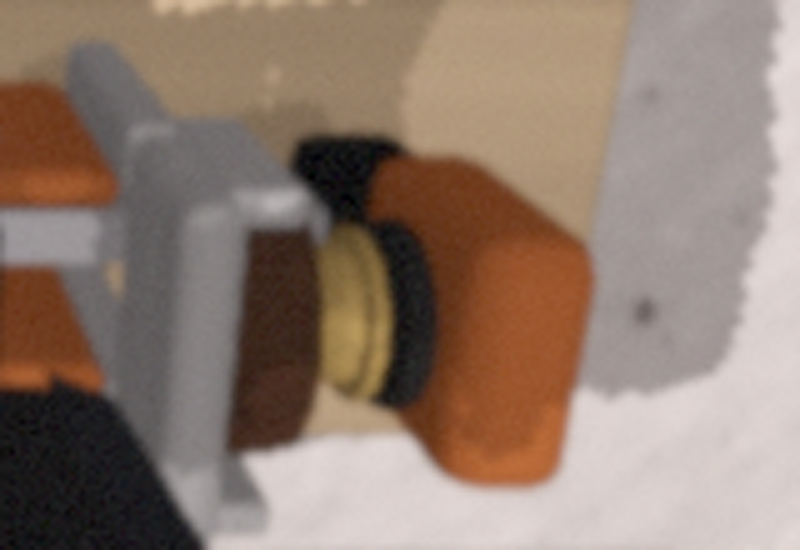

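Call:
{"op": "drive_tool", "data": {"targets": [{"tx":0,"ty":0,"tz":0,"yaw":0},{"tx":0,"ty":0,"tz":0,"yaw":0},{"tx":0,"ty":0,"tz":0,"yaw":0},{"tx":0,"ty":0,"tz":0,"yaw":0}], "hand": 0.7}}

```text
time_s: 5.5
eef_pos: [0.5249, 0.0174, 0.1297]
ee_rot: [0.0, 0.208, 0.978, 0.0]
ft_force: [-0.0, -0.3, -0.7]
grip_width: 0.808
```

Call:
{"op": "drive_tool", "data": {"targets": [{"tx":0,"ty":0,"tz":0,"yaw":0},{"tx":0,"ty":0,"tz":0,"yaw":0},{"tx":0,"ty":0,"tz":0,"yaw":0}], "hand": 0.3}}

```text
time_s: 5.8
eef_pos: [0.5247, 0.017, 0.1299]
ee_rot: [0.0, 0.208, 0.978, -0.0]
ft_force: [-0.6, -1.8, 1.8]
grip_width: 0.657
```

Call:
{"op": "drive_tool", "data": {"targets": [{"tx":0,"ty":0,"tz":0,"yaw":0},{"tx":0,"ty":0,"tz":0,"yaw":0}], "hand": 0.2}}

```text
time_s: 6.0
eef_pos: [0.5247, 0.017, 0.13]
ee_rot: [0.0, 0.208, 0.978, -0.0]
ft_force: [-1.6, -1.8, 3.8]
grip_width: 0.602
```

Call:
{"op": "drive_tool", "data": {"targets": [{"tx":0,"ty":0,"tz":0,"yaw":0},{"tx":0,"ty":0,"tz":0,"yaw":0}], "hand": 0.12}}

```text
time_s: 6.2
eef_pos: [0.5247, 0.0171, 0.1299]
ee_rot: [0.0, 0.208, 0.978, -0.0]
ft_force: [-1.1, -4.4, 4.2]
grip_width: 0.563
```

Call:
{"op": "drive_tool", "data": {"targets": [{"tx":0,"ty":0,"tz":0,"yaw":0},{"tx":0,"ty":0,"tz":0,"yaw":0}], "hand": 0.06}}

```text
time_s: 6.4
eef_pos: [0.5247, 0.0171, 0.1299]
ee_rot: [0.0, 0.208, 0.978, -0.0]
ft_force: [-0.9, -3.2, 6.1]
grip_width: 0.534
```

Call:
{"op": "drive_tool", "data": {"targets": [{"tx":0,"ty":0,"tz":0,"yaw":0},{"tx":0,"ty":0,"tz":0,"yaw":0}], "hand": 0.0}}

```text
time_s: 6.6
eef_pos: [0.5247, 0.0171, 0.1298]
ee_rot: [0.0, 0.208, 0.978, -0.0]
ft_force: [-1.1, -3.0, 5.4]
grip_width: 0.504
```

```bash
python3 d.py; python3 -c "
from h import *
im,c=snap('wrist','w6');cv2.imwrite('pics/w6.png',cv2.resize(im[180:290,330:490],None,fx=5,fy=5,interpolation=2)[...,::-1])"
```

```text
t 6.6 p [0.5247 0.0171 0.1298] yang 65.94700917350202 tilt [ 3.e-04 -2.e-04 -1.e+00] F [-1.14 -2.99  5.36] grip mm 44.37886576807228
```

View pics/w6.png

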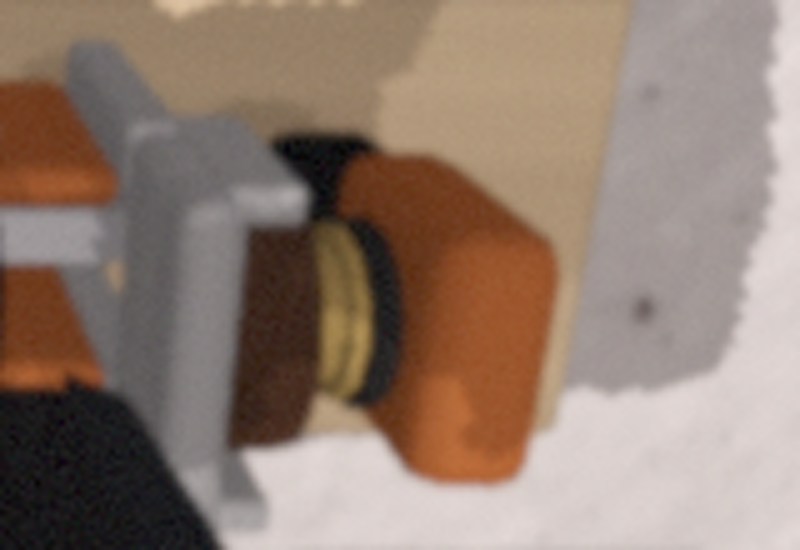

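Call:
{"op": "drive_tool", "data": {"targets": [{"tx":0,"ty":0,"tz":0,"yaw":0},{"tx":0,"ty":0,"tz":0,"yaw":0}], "hand": -0.04}}

```text
time_s: 6.85
eef_pos: [0.5247, 0.0171, 0.1298]
ee_rot: [0.0, 0.208, 0.978, -0.0]
ft_force: [-1.7, -3.9, 5.6]
grip_width: 0.484
```

Call:
{"op": "drive_tool", "data": {"targets": [{"tx":0,"ty":0,"tz":0,"yaw":0},{"tx":0,"ty":0,"tz":0,"yaw":0},{"tx":0,"ty":0,"tz":0,"yaw":0}], "hand": -0.09}}

```text
time_s: 7.15
eef_pos: [0.5247, 0.0171, 0.1298]
ee_rot: [0.0, 0.208, 0.978, -0.0]
ft_force: [0.2, -3.2, 4.6]
grip_width: 0.472
```

Call:
{"op": "drive_tool", "data": {"targets": [{"tx":0,"ty":0,"tz":0,"yaw":0},{"tx":0,"ty":0,"tz":0,"yaw":0},{"tx":0,"ty":0,"tz":0,"yaw":0}], "hand": -0.15}}

```text
time_s: 7.45
eef_pos: [0.5247, 0.0172, 0.1298]
ee_rot: [0.0, 0.208, 0.978, -0.0]
ft_force: [-0.2, -3.1, 4.9]
grip_width: 0.469
```

```bash
python3 d.py; python3 -c "
from h import *
im,c=snap('wrist','w7');cv2.imwrite('pics/w7.png',cv2.resize(im[180:290,330:490],None,fx=5,fy=5,interpolation=2)[...,::-1])"
```

```text
t 7.45 p [0.5247 0.0172 0.1298] yang 65.94674379567326 tilt [ 2.e-04 -1.e-04 -1.e+00] F [-0.21 -3.07  4.88] grip mm 41.26527213031486
```

View pics/w7.png

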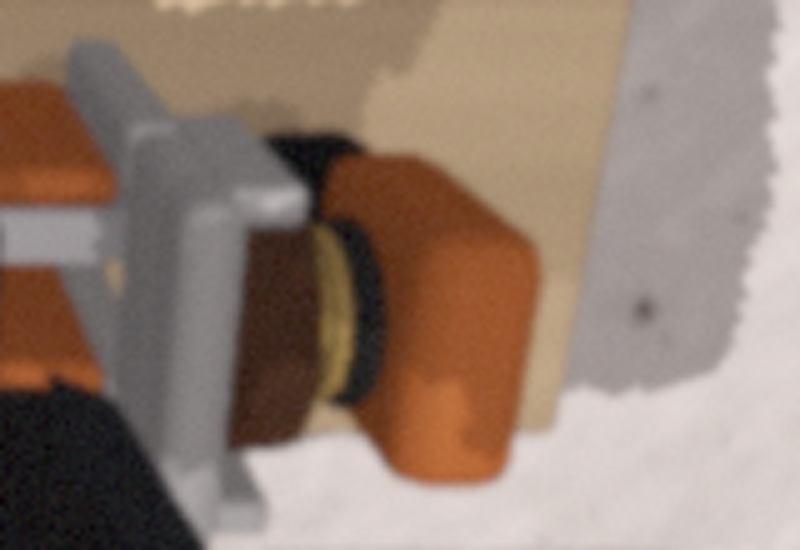

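Call:
{"op": "drive_tool", "data": {"targets": [{"tx":0,"ty":0,"tz":0,"yaw":0},{"tx":0,"ty":0,"tz":0,"yaw":0},{"tx":0,"ty":0,"tz":0,"yaw":0},{"tx":0,"ty":0,"tz":0,"yaw":0}], "hand": 0.7}}

```text
time_s: 7.9
eef_pos: [0.5243, 0.0177, 0.1293]
ee_rot: [-0.001, 0.208, 0.978, 0.0]
ft_force: [0.4, -0.3, -0.0]
grip_width: 0.804
```

Call:
{"op": "drive_tool", "data": {"targets": [{"tx":0,"ty":0,"tz":0,"yaw":0},{"tx":0,"ty":0,"tz":0,"yaw":0},{"tx":0,"ty":0,"tz":0,"yaw":0}], "hand": 0.3}}

```text
time_s: 8.2
eef_pos: [0.5243, 0.0172, 0.1296]
ee_rot: [-0.0, 0.208, 0.978, -0.0]
ft_force: [-1.8, -2.6, 2.0]
grip_width: 0.65
```

Call:
{"op": "drive_tool", "data": {"targets": [{"tx":0,"ty":0,"tz":0,"yaw":0},{"tx":0,"ty":0,"tz":0,"yaw":0}], "hand": 0.24}}

```text
time_s: 8.4
eef_pos: [0.5244, 0.0172, 0.1297]
ee_rot: [-0.0, 0.208, 0.978, -0.0]
ft_force: [-2.2, -1.0, 1.0]
grip_width: 0.619
```

Call:
{"op": "drive_tool", "data": {"targets": [{"tx":0,"ty":0,"tz":0,"yaw":0},{"tx":0,"ty":0,"tz":0,"yaw":0}], "hand": 0.18}}

```text
time_s: 8.6
eef_pos: [0.5244, 0.0172, 0.1297]
ee_rot: [-0.0, 0.208, 0.978, -0.0]
ft_force: [-2.9, -0.9, 2.6]
grip_width: 0.591
```

Call:
{"op": "drive_tool", "data": {"targets": [{"tx":0,"ty":0,"tz":0,"yaw":0},{"tx":0,"ty":0,"tz":0,"yaw":0}], "hand": 0.14}}

```text
time_s: 8.8
eef_pos: [0.5244, 0.0172, 0.1297]
ee_rot: [-0.0, 0.208, 0.978, -0.0]
ft_force: [-4.8, -1.7, 3.3]
grip_width: 0.572
```

Call:
{"op": "drive_tool", "data": {"targets": [{"tx":0,"ty":0,"tz":0,"yaw":0},{"tx":0,"ty":0,"tz":0,"yaw":0}], "hand": 0.1}}

```text
time_s: 9.0
eef_pos: [0.5244, 0.0172, 0.1297]
ee_rot: [-0.0, 0.208, 0.978, -0.0]
ft_force: [-4.4, -1.8, 2.3]
grip_width: 0.548
```

```bash
python3 d.py; python3 -c "
from h import *
im,c=snap('wrist','w8');cv2.imwrite('pics/w8.png',cv2.resize(im[180:290,330:490],None,fx=5,fy=5,interpolation=2)[...,::-1])"
```

```text
t 9.0 p [0.5244 0.0172 0.1297] yang 65.94689204606102 tilt [-6.e-04  1.e-04 -1.e+00] F [-4.4  -1.8   2.28] grip mm 48.23014070986826
```

View pics/w8.png

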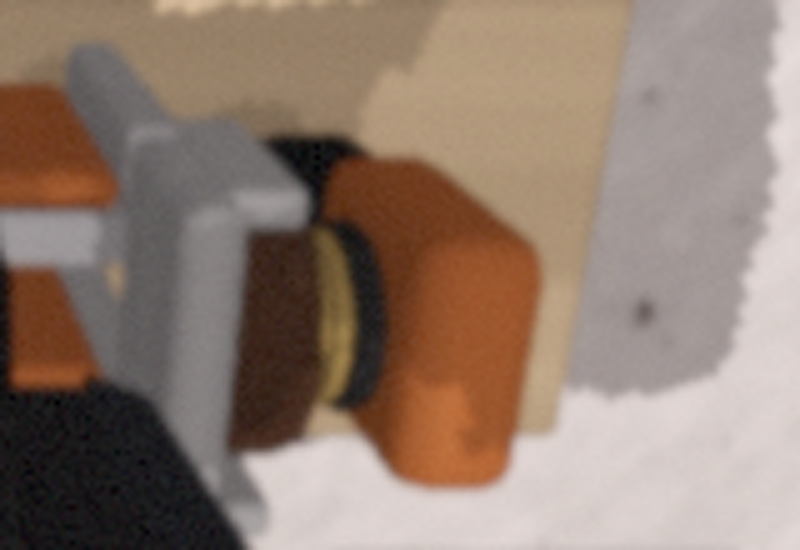

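Call:
{"op": "drive_tool", "data": {"targets": [{"tx":0,"ty":0,"tz":0,"yaw":0},{"tx":0,"ty":0,"tz":0,"yaw":0}], "hand": 0.06}}

```text
time_s: 9.25
eef_pos: [0.5244, 0.0173, 0.1297]
ee_rot: [-0.0, 0.208, 0.978, 0.0]
ft_force: [-4.7, -0.4, 3.1]
grip_width: 0.535
```

Call:
{"op": "drive_tool", "data": {"targets": [{"tx":0,"ty":0,"tz":0,"yaw":0},{"tx":0,"ty":0,"tz":0,"yaw":0}], "hand": 0.02}}

```text
time_s: 9.45
eef_pos: [0.5244, 0.0173, 0.1297]
ee_rot: [-0.0, 0.208, 0.978, -0.0]
ft_force: [-4.0, -0.9, 1.5]
grip_width: 0.509
```

Call:
{"op": "drive_tool", "data": {"targets": [{"tx":0,"ty":0,"tz":0,"yaw":0},{"tx":0,"ty":0,"tz":0,"yaw":0}], "hand": -0.02}}

```text
time_s: 9.65
eef_pos: [0.5244, 0.0173, 0.1296]
ee_rot: [-0.0, 0.208, 0.978, 0.0]
ft_force: [-5.0, -1.4, 1.6]
grip_width: 0.493
```

```bash
python3 d.py; python3 -c "
from h import *
im,c=snap('wrist','w9');cv2.imwrite('pics/w9.png',cv2.resize(im[180:290,330:490],None,fx=5,fy=5,interpolation=2)[...,::-1])"
```

```text
t 9.65 p [0.5244 0.0173 0.1296] yang 65.94801677431619 tilt [-7.e-04  2.e-04 -1.e+00] F [-5.02 -1.38  1.61] grip mm 43.419461569583575
```

View pics/w9.png

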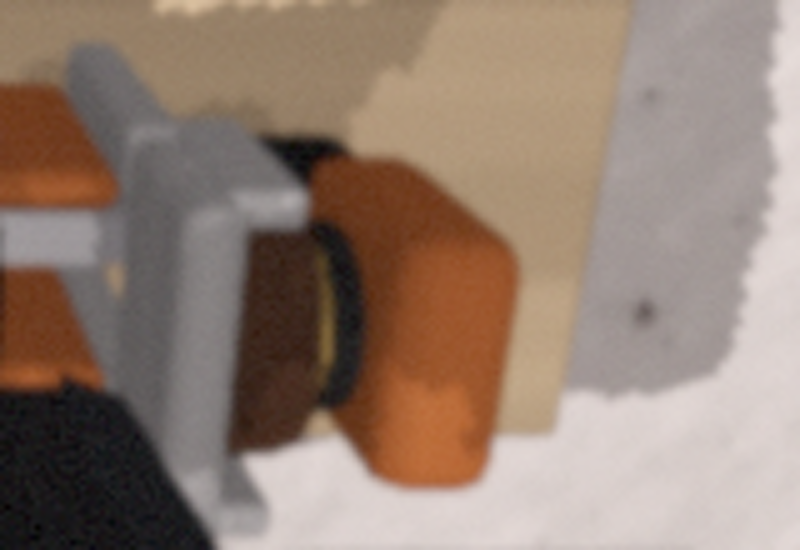

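Call:
{"op": "drive_tool", "data": {"targets": [{"tx":0,"ty":0,"tz":0,"yaw":0},{"tx":0,"ty":0,"tz":0,"yaw":0}], "hand": -0.06}}

```text
time_s: 9.9
eef_pos: [0.5244, 0.0173, 0.1296]
ee_rot: [-0.0, 0.208, 0.978, 0.0]
ft_force: [-4.9, -1.0, -0.5]
grip_width: 0.472
```

Call:
{"op": "drive_tool", "data": {"targets": [{"tx":0,"ty":0,"tz":0,"yaw":0},{"tx":0,"ty":0,"tz":0,"yaw":0}], "hand": -0.1}}

```text
time_s: 10.1
eef_pos: [0.5244, 0.0173, 0.1295]
ee_rot: [-0.0, 0.208, 0.978, 0.0]
ft_force: [-4.6, -1.1, 1.4]
grip_width: 0.471
```

Call:
{"op": "drive_tool", "data": {"targets": [{"tx":0,"ty":0,"tz":0,"yaw":0},{"tx":0,"ty":0,"tz":0,"yaw":0}], "hand": -0.16}}

```text
time_s: 10.3
eef_pos: [0.5244, 0.0172, 0.1295]
ee_rot: [-0.0, 0.208, 0.978, 0.0]
ft_force: [-4.5, -1.2, -0.6]
grip_width: 0.469
```

```bash
python3 d.py; python3 -c "
from h import *
im,c=snap('wrist','w10');cv2.imwrite('pics/w10.png',cv2.resize(im[180:290,330:490],None,fx=5,fy=5,interpolation=2)[...,::-1])"
```

```text
t 10.3 p [0.5244 0.0172 0.1295] yang 65.95077928857562 tilt [-7.e-04  2.e-04 -1.e+00] F [-4.51 -1.25 -0.62] grip mm 41.228970747715444
```

View pics/w10.png

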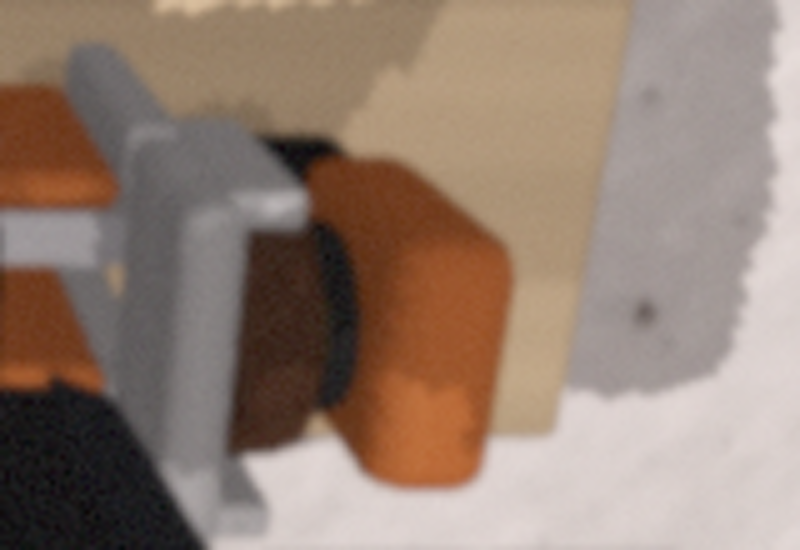

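Call:
{"op": "drive_tool", "data": {"targets": [{"tx":0,"ty":0,"tz":0,"yaw":0},{"tx":0,"ty":0,"tz":0,"yaw":0},{"tx":0,"ty":0,"tz":0,"yaw":0},{"tx":0,"ty":0,"tz":0,"yaw":0}], "hand": 0.7}}

```text
time_s: 10.75
eef_pos: [0.5254, 0.0172, 0.1299]
ee_rot: [0.001, 0.208, 0.978, 0.0]
ft_force: [0.6, 0.9, -0.1]
grip_width: 0.811
```

Call:
{"op": "drive_tool", "data": {"targets": [{"tx":0,"ty":0,"tz":0,"yaw":0},{"tx":0,"ty":0,"tz":0,"yaw":0},{"tx":0,"ty":0,"tz":0,"yaw":0}], "hand": 0.24}}

```text
time_s: 11.05
eef_pos: [0.5249, 0.0169, 0.1301]
ee_rot: [0.001, 0.208, 0.978, -0.0]
ft_force: [-1.4, -2.6, 3.7]
grip_width: 0.623
```

Call:
{"op": "drive_tool", "data": {"targets": [{"tx":0,"ty":0,"tz":0,"yaw":0},{"tx":0,"ty":0,"tz":0,"yaw":0}], "hand": 0.18}}

```text
time_s: 11.25
eef_pos: [0.5249, 0.017, 0.1301]
ee_rot: [0.001, 0.208, 0.978, -0.0]
ft_force: [-1.1, -3.9, 5.2]
grip_width: 0.593
```

Call:
{"op": "drive_tool", "data": {"targets": [{"tx":0,"ty":0,"tz":0,"yaw":0},{"tx":0,"ty":0,"tz":0,"yaw":0}], "hand": 0.14}}

```text
time_s: 11.45
eef_pos: [0.5249, 0.017, 0.1301]
ee_rot: [0.001, 0.208, 0.978, -0.0]
ft_force: [-0.8, -2.6, 4.9]
grip_width: 0.568
```

Call:
{"op": "drive_tool", "data": {"targets": [{"tx":0,"ty":0,"tz":0,"yaw":0},{"tx":0,"ty":0,"tz":0,"yaw":0}], "hand": 0.1}}

```text
time_s: 11.65
eef_pos: [0.5249, 0.017, 0.1301]
ee_rot: [0.001, 0.208, 0.978, -0.0]
ft_force: [-0.4, -3.9, 5.4]
grip_width: 0.555
```

Call:
{"op": "drive_tool", "data": {"targets": [{"tx":0,"ty":0,"tz":0,"yaw":0},{"tx":0,"ty":0,"tz":0,"yaw":0}], "hand": 0.06}}

```text
time_s: 11.85
eef_pos: [0.5249, 0.017, 0.1301]
ee_rot: [0.001, 0.208, 0.978, -0.0]
ft_force: [-0.4, -2.8, 5.4]
grip_width: 0.532
```

Call:
{"op": "drive_tool", "data": {"targets": [{"tx":0,"ty":0,"tz":0,"yaw":0},{"tx":0,"ty":0,"tz":0,"yaw":0}], "hand": 0.02}}

```text
time_s: 12.05
eef_pos: [0.5249, 0.0171, 0.13]
ee_rot: [0.001, 0.208, 0.978, -0.0]
ft_force: [-0.2, -2.6, 5.3]
grip_width: 0.52
```

```bash
python3 d.py; python3 -c "
from h import *
im,c=snap('wrist','w11');cv2.imwrite('pics/w11.png',cv2.resize(im[180:290,330:490],None,fx=5,fy=5,interpolation=2)[...,::-1])"
```

```text
t 12.05 p [0.5249 0.0171 0.13  ] yang 65.94510569385338 tilt [ 1.e-03 -3.e-04 -1.e+00] F [-0.18 -2.58  5.26] grip mm 45.76785621950432
```

View pics/w11.png

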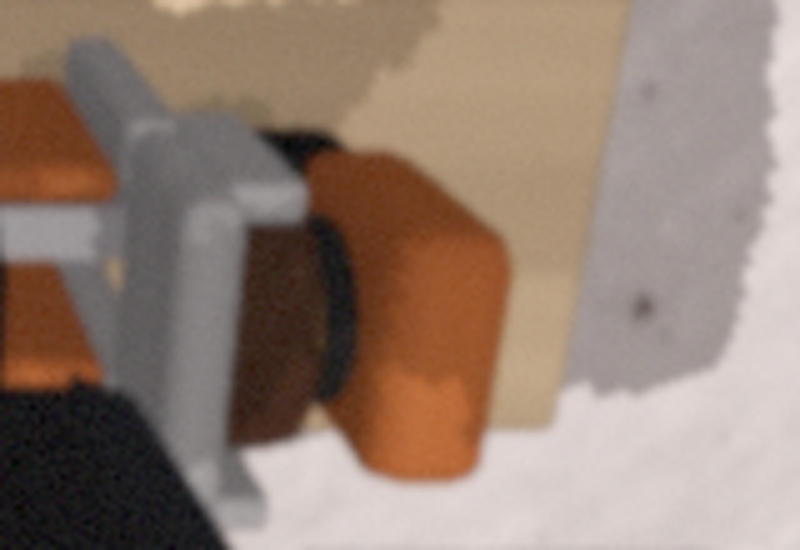

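Call:
{"op": "drive_tool", "data": {"targets": [{"tx":0,"ty":0,"tz":0,"yaw":0},{"tx":0,"ty":0,"tz":0,"yaw":0}], "hand": -0.02}}

```text
time_s: 12.3
eef_pos: [0.5249, 0.0171, 0.13]
ee_rot: [0.001, 0.208, 0.978, -0.0]
ft_force: [-0.1, -2.9, 5.3]
grip_width: 0.515
```

Call:
{"op": "drive_tool", "data": {"targets": [{"tx":0,"ty":0,"tz":0,"yaw":0},{"tx":0,"ty":0,"tz":0,"yaw":0}], "hand": -0.06}}

```text
time_s: 12.5
eef_pos: [0.525, 0.0171, 0.1301]
ee_rot: [0.001, 0.208, 0.978, -0.0]
ft_force: [-1.2, -2.5, 6.0]
grip_width: 0.518
```

Call:
{"op": "drive_tool", "data": {"targets": [{"tx":0,"ty":0,"tz":0,"yaw":0},{"tx":0,"ty":0,"tz":0,"yaw":0},{"tx":0,"ty":0,"tz":0,"yaw":0}], "hand": -0.12}}

```text
time_s: 12.8
eef_pos: [0.525, 0.0171, 0.1301]
ee_rot: [0.001, 0.208, 0.978, -0.0]
ft_force: [-0.4, -2.7, 5.8]
grip_width: 0.513
```

```bash
python3 d.py; python3 -c "
from h import *
im,c=snap('wrist','w12');cv2.imwrite('pics/w12.png',cv2.resize(im[180:290,330:490],None,fx=5,fy=5,interpolation=2)[...,::-1])"
```

```text
t 12.8 p [0.525  0.0171 0.1301] yang 65.94995514741757 tilt [ 1.1e-03 -3.0e-04 -1.0e+00] F [-0.35 -2.74  5.81] grip mm 45.1525184440651
```

View pics/w12.png

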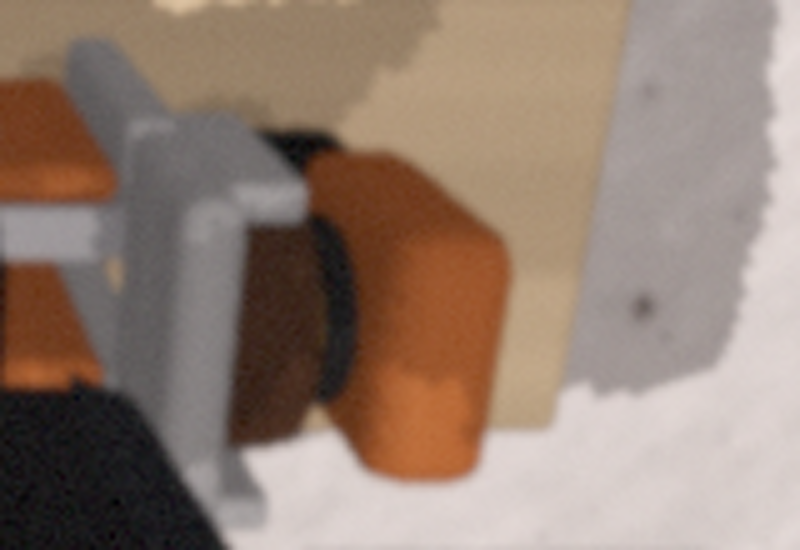

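Call:
{"op": "drive_tool", "data": {"targets": [{"tx":0,"ty":0,"tz":0,"yaw":0},{"tx":0,"ty":0,"tz":0,"yaw":0},{"tx":0,"ty":0,"tz":0,"yaw":0},{"tx":0,"ty":0,"tz":0,"yaw":0},{"tx":0,"ty":0,"tz":0,"yaw":0}], "hand": 0.9}}

```text
time_s: 13.35
eef_pos: [0.5244, 0.0175, 0.1294]
ee_rot: [-0.0, 0.208, 0.978, 0.0]
ft_force: [-0.7, -0.1, -0.9]
grip_width: 0.937
```

Call:
{"op": "drive_tool", "data": {"targets": [{"tx":0,"ty":0,"tz":-2,"yaw":0},{"tx":0,"ty":0,"tz":-5,"yaw":0},{"tx":0,"ty":0,"tz":-8,"yaw":0},{"tx":0,"ty":0,"tz":-8,"yaw":0}]}}

```text
time_s: 13.75
eef_pos: [0.5258, 0.0172, 0.2131]
ee_rot: [0.003, 0.208, 0.978, 0.0]
ft_force: [-0.5, 0.4, -0.4]
grip_width: 0.949
```

Call:
{"op": "drive_tool", "data": {"targets": [{"tx":0,"ty":-3,"tz":0,"yaw":0},{"tx":0,"ty":-6,"tz":0,"yaw":0},{"tx":0,"ty":-9,"tz":0,"yaw":0},{"tx":0,"ty":-11.8,"tz":0,"yaw":0},{"tx":0,"ty":-11.8,"tz":0,"yaw":0}], "hand": -1}}

```text
time_s: 14.25
eef_pos: [0.4755, -0.0924, 0.2089]
ee_rot: [-0.001, 0.21, 0.978, 0.0]
ft_force: [-0.0, -0.0, -0.1]
grip_width: 0.519
```

```bash
python3 d.py .4768 -.0907 .13; python3 -c "
from h import *
im,c=snap('wrist','w13');print(c)"
```

```text
t 14.25 p [ 0.4755 -0.0924  0.2089] yang 65.76743067373353 tilt [-1.6e-03  4.0e-04 -1.0e+00] F [-0.04 -0.05 -0.14] grip mm 45.680177212385935
shift cm [-0.06  0.21  7.89]
{'fx': 309.43270832538144, 'fy': 309.43270832538144, 'cx': 285.33283611823686, 'cy': 210.97644142952092, 'eye': array([ 0.39846369, -0.05852604,  0.3297734 ]), 'attitude': array([ 0.82850351, -0.1364109 , -0.08765991,  0.53599417])}
```

View pics/w13.png

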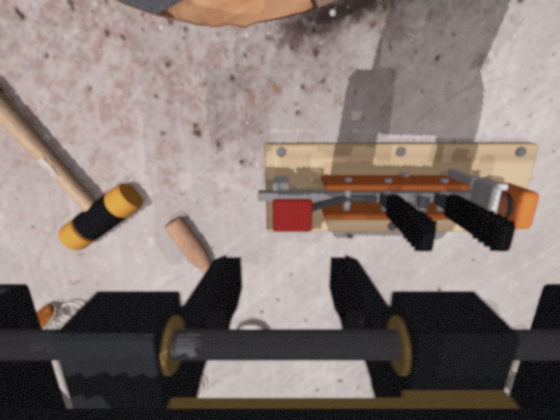

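Call:
{"op": "drive_tool", "data": {"targets": [{"tx":0,"ty":0.2,"tz":2,"yaw":0},{"tx":0,"ty":0.2,"tz":4,"yaw":0},{"tx":0,"ty":0.2,"tz":5.5,"yaw":0},{"tx":0,"ty":0.2,"tz":6.5,"yaw":0},{"tx":0,"ty":0.2,"tz":6.5,"yaw":0}]}}

```text
time_s: 14.8
eef_pos: [0.4771, -0.0879, 0.1435]
ee_rot: [-0.001, 0.208, 0.978, 0.0]
ft_force: [0.5, -0.2, -0.1]
grip_width: 0.022
```

```bash
python3 d.py .4768 -.0907 .13; python3 -c "
from h import *
c=dict(fx=309.4327,fy=309.4327,cx=285.333,cy=210.976,eye=np.array([ 0.39846369, -0.05852604,  0.3297734 ]),attitude=np.array([ 0.82850351, -0.1364109 , -0.08765991,  0.53599417]))
print(onz(c,292,215,.098))
im,c=snap('wrist','w14')
im,c=snap('scene','s14');cv2.imwrite('pics/s14.png',cv2.resize(im[180:325,195:325],None,fx=4,fy=4,interpolation=2)[...,::-1])"
```

```text
t 14.8 p [ 0.4771 -0.0879  0.1435] yang 65.99192767192488 tilt [-0.0024  0.0012 -1.    ] F [ 0.49 -0.17 -0.09] grip mm 1.9173757947851526
shift cm [-0.09 -0.27  1.35]
[ 0.47501696 -0.08738745  0.098     ]
```

View pics/w14.png

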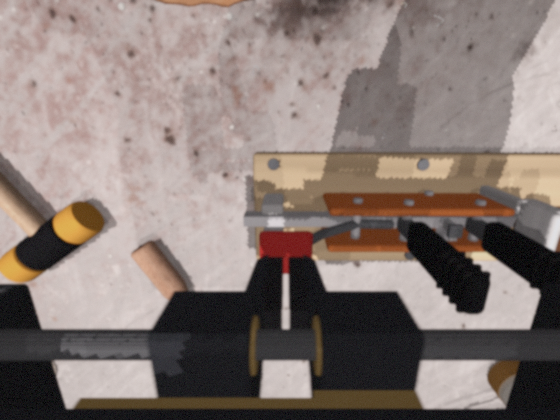

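View pics/s14.png

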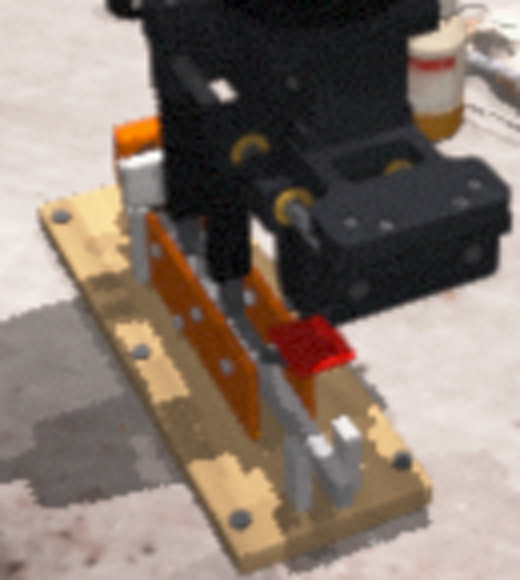

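Call:
{"op": "drive_tool", "data": {"targets": [{"tx":0,"ty":-0.1,"tz":1,"yaw":0},{"tx":0,"ty":-0.1,"tz":1.8,"yaw":0},{"tx":0,"ty":-0.1,"tz":2.2,"yaw":0}]}}

```text
time_s: 15.2
eef_pos: [0.4767, -0.0899, 0.1221]
ee_rot: [-0.0, 0.208, 0.978, -0.0]
ft_force: [-0.5, -1.8, 3.0]
grip_width: 0.007
```

Call:
{"op": "drive_tool", "data": {"targets": [{"tx":0,"ty":0,"tz":0.3,"yaw":0},{"tx":0,"ty":0,"tz":0.5,"yaw":0}]}}

```text
time_s: 15.4
eef_pos: [0.4769, -0.091, 0.1184]
ee_rot: [0.0, 0.208, 0.978, -0.002]
ft_force: [-10.4, -11.8, 16.9]
grip_width: 0.001
```

```bash
python3 d.py
```

```text
t 15.4 p [ 0.4769 -0.091   0.1184] yang 65.9765985099742 tilt [ 2.0e-04 -3.2e-03 -1.0e+00] F [-10.42 -11.78  16.9 ] grip mm 0.11237856342073842
```

```bash
python3 -c "
from h import *
im,c=snap('wrist','w15')
im,c=snap('scene','s15');cv2.imwrite('pics/s15.png',cv2.resize(im[170:325,190:340],None,fx=3.8,fy=3.8,interpolation=2)[...,::-1])"
```

```text
(no output)
```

View pics/w15.png

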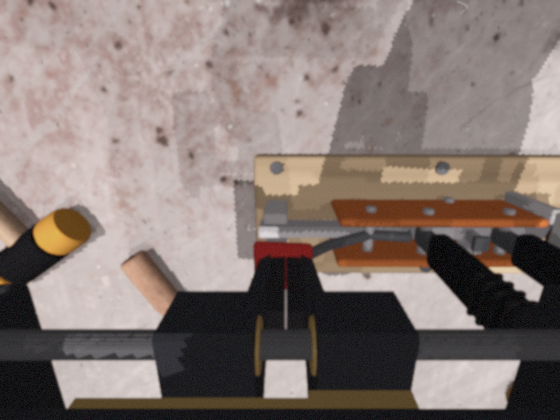

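View pics/s15.png

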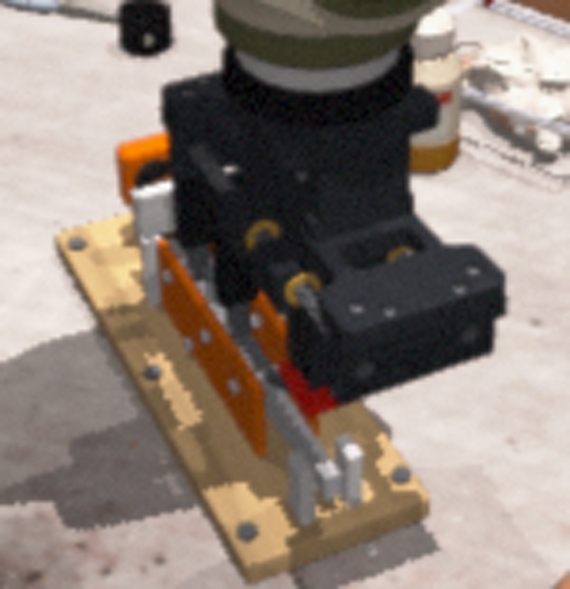

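Call:
{"op": "drive_tool", "data": {"targets": [{"tx":0,"ty":0,"tz":0,"yaw":0},{"tx":0,"ty":0,"tz":0,"yaw":0},{"tx":0,"ty":0,"tz":0,"yaw":0},{"tx":0,"ty":0,"tz":0,"yaw":0},{"tx":0,"ty":0,"tz":0,"yaw":0}]}}

```text
time_s: 16.0
eef_pos: [0.4769, -0.0909, 0.1187]
ee_rot: [0.001, 0.208, 0.978, -0.001]
ft_force: [-6.5, -7.7, 10.5]
grip_width: 0.005
```

```bash
python3 d.py;python3 -c "
from h import *
im,c=snap('wrist','w16')"
```

```text
t 16.0 p [ 0.4769 -0.0909  0.1187] yang 65.95758856562587 tilt [ 5.0e-04 -2.9e-03 -1.0e+00] F [-6.47 -7.68 10.5 ] grip mm 0.43332236505187727
```

View pics/w16.png

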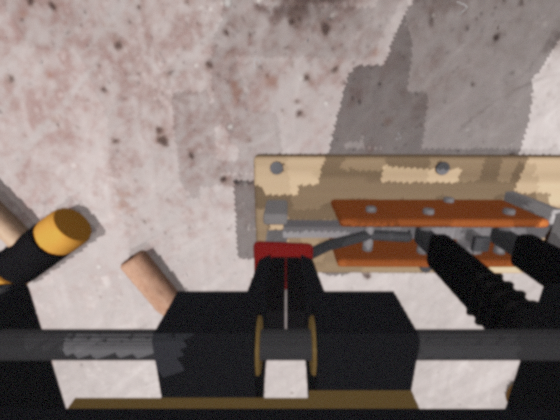

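Call:
{"op": "drive_tool", "data": {"targets": [{"tx":0,"ty":0,"tz":0,"yaw":0},{"tx":0,"ty":0,"tz":0,"yaw":0},{"tx":0,"ty":0,"tz":0,"yaw":0},{"tx":0,"ty":0,"tz":0,"yaw":0},{"tx":0,"ty":0,"tz":0,"yaw":0}]}}

```text
time_s: 16.55
eef_pos: [0.4769, -0.0909, 0.1187]
ee_rot: [0.001, 0.208, 0.978, -0.001]
ft_force: [-6.3, -6.4, 12.2]
grip_width: 0.004
```

Call:
{"op": "drive_tool", "data": {"targets": [{"tx":0,"ty":0,"tz":0,"yaw":0},{"tx":0,"ty":0,"tz":0,"yaw":0},{"tx":0,"ty":0,"tz":0,"yaw":0},{"tx":0,"ty":0,"tz":0,"yaw":0},{"tx":0,"ty":0,"tz":0,"yaw":0}]}}

```text
time_s: 17.05
eef_pos: [0.4769, -0.0909, 0.1187]
ee_rot: [0.001, 0.208, 0.978, -0.001]
ft_force: [-6.3, -7.3, 11.4]
grip_width: 0.005
```

Call:
{"op": "drive_tool", "data": {"targets": [{"tx":0,"ty":0,"tz":0,"yaw":0},{"tx":0,"ty":0,"tz":0,"yaw":0},{"tx":0,"ty":0,"tz":0,"yaw":0},{"tx":0,"ty":0,"tz":0,"yaw":0},{"tx":0,"ty":0,"tz":0,"yaw":0}]}}

```text
time_s: 17.55
eef_pos: [0.4769, -0.0909, 0.1187]
ee_rot: [0.001, 0.208, 0.978, -0.001]
ft_force: [-6.8, -8.2, 10.5]
grip_width: 0.004
```

```bash
python3 d.py;python3 -c "
from h import *
im,c=snap('wrist','w17')
im,c=snap('scene','s17');cv2.imwrite('pics/s17.png',cv2.resize(im[170:325,190:340],None,fx=3.8,fy=3.8,interpolation=2)[...,::-1])"
```

```text
t 17.55 p [ 0.4769 -0.0909  0.1187] yang 65.9605916895955 tilt [ 5.0e-04 -2.9e-03 -1.0e+00] F [-6.83 -8.22 10.46] grip mm 0.3792222932079253
```

View pics/w17.png

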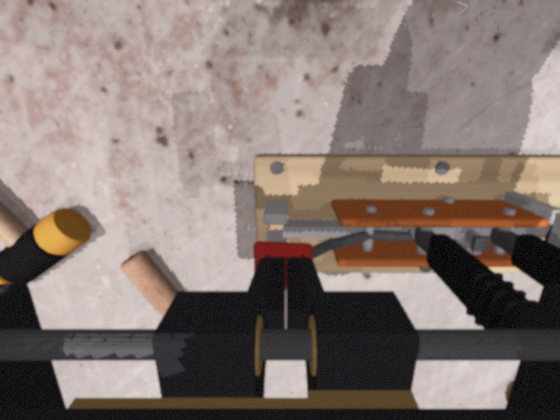

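View pics/s17.png

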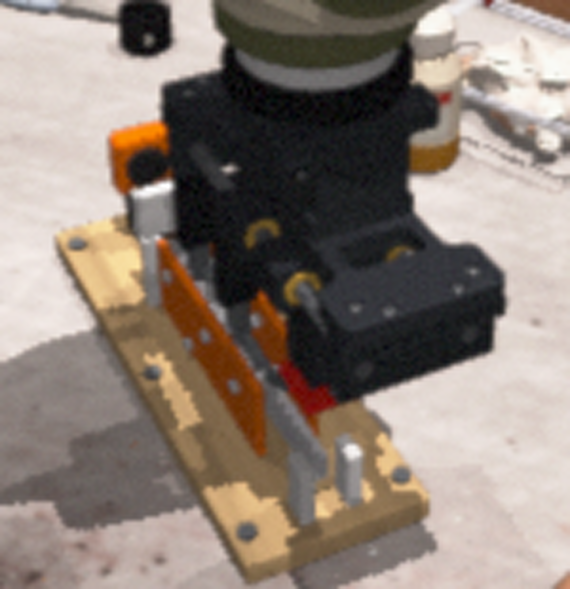

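Call:
{"op": "drive_tool", "data": {"targets": [{"tx":0,"ty":0,"tz":-1,"yaw":0},{"tx":0,"ty":0,"tz":-3,"yaw":0},{"tx":0,"ty":0,"tz":-6,"yaw":0},{"tx":0,"ty":0,"tz":-9,"yaw":0},{"tx":0,"ty":0,"tz":-12,"yaw":0}]}}

```text
time_s: 18.15
eef_pos: [0.4768, -0.0893, 0.2392]
ee_rot: [0.0, 0.208, 0.978, 0.0]
ft_force: [0.9, 0.5, -0.6]
grip_width: 0.007
```

Call:
{"op": "drive_tool", "data": {"targets": [{"tx":0,"ty":4,"tz":0,"yaw":0},{"tx":0,"ty":8,"tz":0,"yaw":0},{"tx":0,"ty":12,"tz":0,"yaw":0},{"tx":0,"ty":14,"tz":0,"yaw":0},{"tx":0,"ty":14,"tz":0,"yaw":0}]}}

```text
time_s: 18.65
eef_pos: [0.5344, 0.0404, 0.2377]
ee_rot: [-0.0, 0.207, 0.978, 0.0]
ft_force: [-0.7, -0.8, -0.6]
grip_width: 0.004
```

```bash
python3 d.py;python3 -c "
from h import *
im,c=snap('wrist','w18')
cv2.imwrite('pics/w18z.png',cv2.resize(im[130:270,130:430],None,fx=2.66,fy=2.66,interpolation=2)[...,::-1])
im,c=snap('scene','s18')"
```

```text
t 18.65 p [0.5344 0.0404 0.2377] yang 66.13791726470659 tilt [ 1.e-04  7.e-04 -1.e+00] F [-0.68 -0.82 -0.59] grip mm 0.3375914773239466
```

View pics/w18z.png

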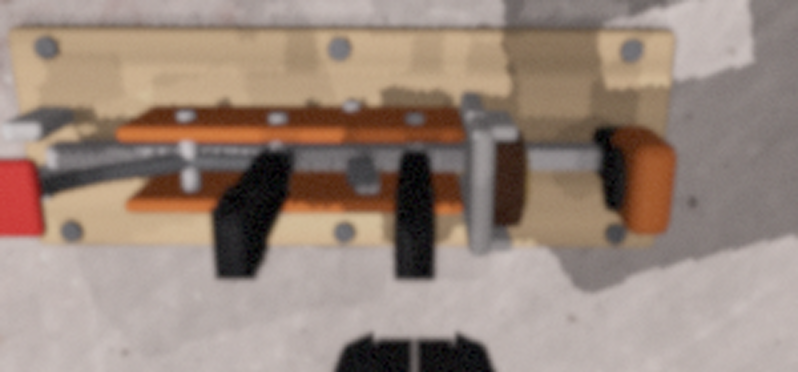

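View pics/s18.png

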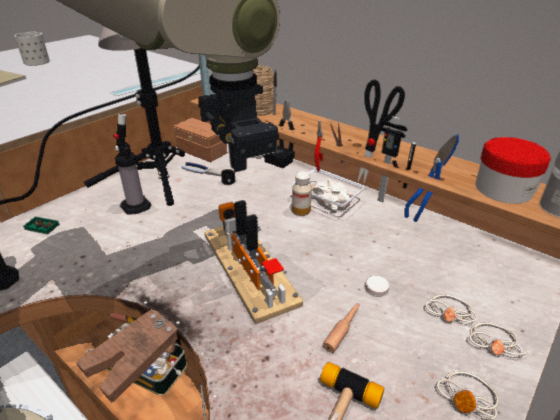

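Call:
{"op": "drive_tool", "data": {"targets": [{"tx":0,"ty":4,"tz":0,"yaw":0},{"tx":0,"ty":8,"tz":0,"yaw":0},{"tx":0,"ty":12,"tz":0,"yaw":0},{"tx":0,"ty":14,"tz":0,"yaw":0},{"tx":0,"ty":14,"tz":0,"yaw":0}]}}

```text
time_s: 19.25
eef_pos: [0.5914, 0.1667, 0.2374]
ee_rot: [-0.0, 0.208, 0.978, 0.0]
ft_force: [-1.2, -0.2, -0.4]
grip_width: 0.006
```

```bash
python3 d.py;python3 -c "
from h import *
im,c=snap('wrist','w19')
cv2.imwrite('pics/w19z.png',cv2.resize(im[110:250,60:340],None,fx=2.8,fy=2.8,interpolation=2)[...,::-1])
im,c=snap('top','t19')"
```

```text
t 19.25 p [0.5914 0.1667 0.2374] yang 66.01685749926725 tilt [-3.e-04  2.e-04 -1.e+00] F [-1.24 -0.16 -0.42] grip mm 0.5037512912940781
```

View pics/w19z.png

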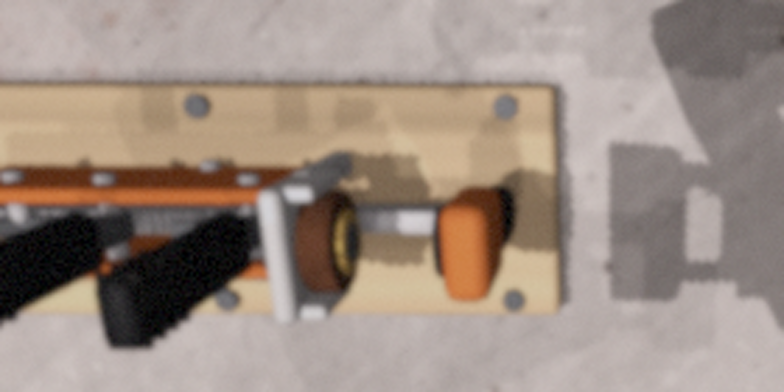

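View pics/t19.png

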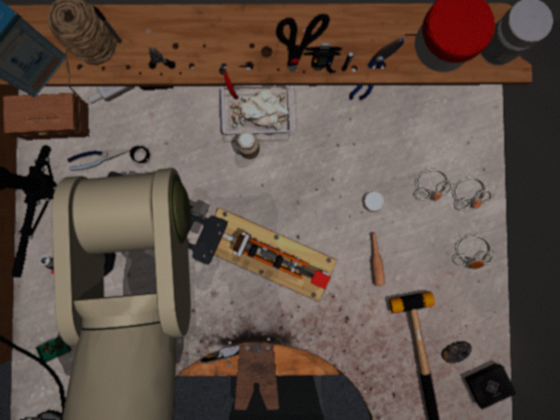

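```bash
python3 -c "
from h import *
ctrl.close_job();print(ctrl.get_state()['time_s'])"
```

```text
the job is handed in; nothing more can be done
the job is handed in; nothing more can be done
```

The core is pressed home and the jaw is back open. I handed the job in at about 19.3 s, with the gripper clear of everything.

**Squeezing:** I made five strokes, letting the grips spring fully open between them. The fingertips bore on the grips at about 110 mm height rather than 130 mm. By my lever-arm estimate, that held the jaw's push to roughly 24 N, though I could not measure that force directly.

**Core home:** On the fifth stroke the grips stalled short, at a 45 mm opening (about 0.157 rad) against 41 mm for a full squeeze. The jaw did not move any further. With the jaw open, the wrist picture shows only a thin brass flange lying against the wood. I did not measure how deep the core sits in millimetres.

**Release:** I held the red tab down for about 2 s. The bar slid back roughly 30 mm and then stopped, with no change over the last 1.5 s. In the last pictures the jaw is open, the tab is up and the grips are open.

**Bystanders:** By eye, the bottle, tablet and ring clamp sit where they did in the first top picture.

**One reading out of line:** During the tab press the wrist showed about 17 N upward and 15 N sideways, where about 3 N down should have been enough. I put this down to the tab reaching its hard stop and friction on it. The pictures showed no sign of the gripper body touching anything.

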